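# Hold the glass cell in the sensor's light path

### The job

We are testing a light sensor on the repair bench. First stand the loose red lamp on the bench squarely in front of the fixed detector, its lens facing the detector's window and in line with it, with about 90 mm between lens and window, and let go of it. Then take the glass cell out of its blue stand by its two frosted faces only, never touching the clear windows with the fingers, and hold it upright in the light path between lamp and detector, clear windows facing along the beam, the middle of the cell at beam height and touching neither; finish while still holding it there, and leave the other things on the bench alone.

Things in the scene. Friction and masses are not known exactly. Their poses are not given: they have to be found in the camera images.
- detector: Light detector, fixed to the bench (place and yaw vary): cream housing 70 x 60 mm, 60 mm tall (40 to 100 mm above the bench), on a short column and a dark foot 80 (x) x 70 (y) mm, with a small green display on top. Origin: centre of its foot's underside, on the bench. z up; its -x axis points out of its window along the light path.
- det_window (a point): Centre of the detector's round dark-blue window (24 mm wide, in a black ring), 41 mm from the detector's centre towards its -x, 70 mm above the bench: the beam height. Axes as the detector's.
- lamp: Loose lamp, 0.35 kg, upright on the bench: red head 60 (x) x 36 (y) x 40 mm, 50 to 90 mm above the bench (three grey fins on top of its -x half reach 96 mm), on a 28 mm square column and dark foot 70 (x) x 56 (y) x 10 mm. Origin: centre of the foot's underside. z up; +x points out of its lens. Grip it from above across the head's 36 mm sides. Lined up, it has the detector's yaw.
- lamp_lens (a point): Centre of the lamp's round pale-yellow lens (22 mm wide, in a black ring), 36 mm from the lamp's centre towards its +x, 70 mm above its foot. Axes as the lamp's.
- stand: Blue plastic stand for the cell, fixed to the bench (place and yaw vary): 75 (x) x 62 (y) x 16 mm with a pocket 35 (x) x 23 (y) mm, 12 mm deep. Origin: centre of its underside, on the bench.
- cell: Glass cell (cuvette), 60 g, 32 (x) x 20 (y) x 60 mm tall, standing loose and upright in the stand's pocket, bottom 4 mm and top 64 mm above the bench. Grey stopper in its top, within its outline. Origin: centre of its underside. z up; x runs from one clear window to the other (the way of the light), y from one frosted face to the other. Same either way round.
- cell_mid (a point): Middle of the cell, 30 mm above its underside. Axes as the cell's.
- cell_frost: The cell's two white frosted faces: 28 mm long (x), 60 mm tall, 20 mm apart over the outside (at y = +10 and -10 mm). Grip here. Origin and axes as the cell's.
- cell_windows: The cell's two clear light-blue windows at its ends, 14 mm wide (y), 60 mm tall, outer faces 32 mm apart (at x = +16 and -16 mm), standing 2 mm proud of the frosted walls' ends. Never touch with the fingers. Origin and axes as the cell's.
- phone: Black phone, 72 (x) x 150 (y) x 9 mm, lying loose on the far right of the bench. Leave alone. Origin: centre of its underside.
- board: Green circuit board with components, 100 (x) x 80 (y) mm, 22 mm high, lying loose. Leave alone. Origin: centre of its underside.
- screwdriver: Screwdriver with yellow handle, 170 mm long, lying loose along its x axis. Leave alone. Origin: on its length, at the bench.
- trimmer: Small blue trimmer box with a white knob, 50 (x) x 36 (y) mm, 40 mm high, loose. Leave alone. Origin: centre of its underside.
Not all that is in view belongs to the job. What is shaped like the lamp but purple is not meant.

How it is judged (in metres and radians):
On the way, in this order (a step that is already met when the one before it is completed fails the run):
1. the lamp stands released in front of the detector, lens facing its window, in line with it, 65 to 115 mm from lens to window (x of lamp_lens in the frame of det_window between -0.115 and -0.065 m and x of det_window in the frame of lamp_lens above 0.06 m and y of lamp_lens in the frame of det_window between -0.01 and 0.01 m and y of det_window in the frame of lamp_lens between -0.012 and 0.012 m and angle between the x axis of lamp and the x axis of detector, either way round below 0.15 rad and angle between lamp's own z axis and vertical below 0.08 rad and height (world z) of lamp below 0.006 m and contact force between the fingers and lamp below 0.2 N and linear speed of lamp below 0.02 m/s), for 0.3 s.
2. the cell is gripped by its frosted faces and lifted clear of the stand (contact force between the fingers and cell_frost above 1 N and contact force between the fingers and cell_windows below 0.3 N and height (world z) of cell above 0.025 m), for 0.2 s.
At the end, for the whole second after the job is handed in: Lamp upright, released, lens 65-115 mm from window, in line within 10 mm, square within 0.15 rad; cell still, held by frosted faces only, upright within 0.12 rad, square within 0.15 rad, between lens and window, its middle within 7 mm sideways and 15 mm in height of the beam, touching only fingers (all of step 1 and contact force between the fingers and cell_frost above 1 N and contact force between the fingers and cell_windows below 0.3 N and x of cell_mid in the frame of det_window below -0.019 m and x of cell_mid in the frame of lamp_lens above 0.019 m and y of cell_mid in the frame of det_window between -0.007 and 0.007 m and y of cell_mid in the frame of lamp_lens between -0.009 and 0.009 m and z of cell_mid in the frame of det_window between -0.015 and 0.015 m and angle between the x axis of cell and the x axis of detector, either way round below 0.15 rad and angle between cell's own z axis and vertical below 0.12 rad and linear speed of cell below 0.02 m/s and contact force between cell and lamp below 0.1 N and contact force between cell and detector below 0.1 N and contact force between cell and stand below 0.1 N and contact force between cell and phone below 0.1 N and contact force between cell and board below 0.1 N and contact force between cell and screwdriver below 0.1 N and contact force between cell and trimmer below 0.1 N); the arm keeps its last pose, push and grip.
It fails at once if the fingers touch the cell's clear windows (contact force between the fingers and cell_windows above 0.5 N).
It fails at once if the phone is pushed from its place (more than 25 mm) (distance of phone from where it was at the start of the episode above 0.025 m).
It fails at once if the circuit board is pushed from its place (more than 25 mm) (distance of board from where it was at the start of the episode above 0.025 m).
It fails at once if the screwdriver is pushed from its place (more than 25 mm) (distance of screwdriver from where it was at the start of the episode above 0.025 m).
It fails at once if the trimmer box is pushed from its place (more than 25 mm) (distance of trimmer from where it was at the start of the episode above 0.025 m).
It also fails if it takes over 58 s, if anything falls off the work surface, if the arm or the gripper's body presses on something with over 40 N, if the wrist force passes 120 N, or if a joint passes its speed limit or range.

### The arm

A 6-joint arm with a two-finger parallel gripper is mounted at the origin on the work surface. World frame = base frame: x ahead of the robot, y to its left, z up, the work surface at z = 0. Lengths are in mm, angles in degrees, forces in N, time in s.
With the tool pointing down it reaches from about 275 to 825 mm from the base axis. Payload 4.9 kg.
Tool frame: the origin (TCP) lies midway between the tips of the shut fingers; the grasp point (between the pads) lies 19 mm behind it (env.grip_point_offset is the distance from the TCP to the grasp point, in mm); z points along the fingers, y is the line along which they close (so a half turn about z gives the same grasp; the last joint's range is limited). The gripper opens to 85 mm and grips with 20 to 120 N. Pads are 22 mm wide; open, the fingers measure 114 mm over their backs; the gripper's body (76 mm by 85 mm) begins 54 mm behind the grasp point. The pads swing forward as they close: fully open they stand 13 mm farther back than shut.
Start: joints at [65.134, 18.69, -11.035, 60.275, 0, 82.311], TCP at [162.425, 525.487, 231.281] pointing down, gripper open.
Joint ranges: [-152.03, 152.03], [-55.5, 102.48], [-74.3, 77.21], [-110.64, 120.58], [-84.22, 78.4], [-180, 180]. Speed limits (degrees/s): [147.25, 147.25, 180, 180, 180, 180].

### API

Orientations are given as [roll, pitch, yaw] about the fixed x, y, z axes, in that order (R = Rz(yaw) Ry(pitch) Rx(roll)).
In Python, from rig import env, read_camera, order gives the robot as it stands.
- The arm moves only by the shell command python3 -m inch 'ROWS' [OPENING]. ROWS is JSON, a list of rows, each a list of 2 entries, a list of its own where there are three numbers: the shift along the tool's x, y, z in mm, then the turn about the tool's z in rad. A call has 1 to 8 rows; each row shifts and turns the commanded pose from where the row before left it, along the tool's axes as they then stand; what a row does not reach is not made up. A row lasts 1/12 s, in which the tool goes at most 41.7 mm and 7.16 degrees, less where a joint would pass 70% of its speed; a pose out of reach is approached as far as the arm can. A call is refused whole if a number of a shift passes 41.7 or a number of a turn 0.125, either way. A call with a gripper value outside its range is refused whole. OPENING is the finger opening in mm, from 0 to 85.4, set as the call begins (- or left out, the last holds). The fingers move at their own pace and stop on an object; the grip force is fixed at half the most. Time passes only in rows, so rows that do not move let the fingers close. It gives the time, the measured TCP pose, the force, the opening and the grip force at its end, in the units of the state.
- env.observe(): the state, without advancing time (a new reading comes with each control period).
- read_camera(name): name is "scene" or "top"; returns a dict with "img" (384x512x3 uint8, blue, green, red), "intrinsics" (3x3 intrinsics, pixels), "dist_coeffs" ([k1, k2, p1, p2, k3] as OpenCV has them; the pictures are not rectified), "extrinsics" (4x4, takes a point from camera to world coordinates). Camera axes: x right, y up, looking along -z (the intrinsics and any distortion apply to the point x, -y, -z); pixel columns grow to the right and rows downward; lengths in mm; the calibration is good to about 2 mm. A picture is of the moment at which its call begins. There is no depth.
- order.finish_job(): hands the job in; it is judged then, once.
The state is a dict: "time": time; "q": joint angles; "qvel": joint speeds; "joint_efforts": joint torques, N m; "tcp_pos": TCP position; "orientation": TCP orientation; "contact_force": force on the tool from outside, world axes, zero at the start; "moment": the same for the moment, N m; "grip_width": finger opening in mm; "grip_force": force on a finger pad.
Only numpy, scipy, OpenCV 4.12 (cv2) and the standard library are available. Lean on these libraries where they do the work, as an engineer would, in place of code of your own. Each camera call takes 0.05 s, during which the arm holds its last target. There are 200 camera calls.

## Working session

There is one attempt and no reset: what is moved stays moved. The work goes in short steps, Python scripts to look and compute and a shell command to move; the robot and the scene stay as the last step left them, time stands still between calls to the robot, and variables do not carry over. Pictures are saved under pics/ and viewed, at most 10 in all, crops included, and the job is handed in when it is done.

```bash
mkdir -p pics; ls; python3 - <<'E'
from rig import env, read_camera
import cv2
for n in("scene","top"):
    c=read_camera(n);cv2.imwrite(f"pics/{n}0.png",cv2.resize(c["img"],(800,600),interpolation=cv2.INTER_CUBIC))
    print(n,c["intrinsics"],c["dist_coeffs"],c["extrinsics"])
print(env.observe(),env.grip_point_offset)
E
```

```text
pics
scene [[418.09639335   0.         259.20711659]
 [  0.         418.09639335 195.03043632]
 [  0.           0.           1.        ]] [0.02944265 0.         0.         0.         0.        ] [[-4.93886016e-01 -4.86062746e-01  7.20985167e-01  1.36477290e+03]
 [ 8.69381991e-01 -2.91159263e-01  3.99250845e-01  4.21849166e+02]
 [ 1.58605473e-02  8.23995929e-01  5.66373686e-01  6.83184928e+02]
 [ 0.00000000e+00  0.00000000e+00  0.00000000e+00  1.00000000e+00]]
top [[415.48699021   0.         261.01045098]
 [  0.         415.48699021 191.98221067]
 [  0.           0.           1.        ]] [0.03696913 0.         0.         0.         0.        ] [[ 8.44383278e-03  9.91028536e-01 -1.33383441e-01  4.17276030e+02]
 [-9.99888361e-01  1.00121424e-02  1.10915469e-02 -1.08935412e+01]
 [ 1.23274935e-02  1.33274895e-01  9.91002440e-01  1.09886148e+03]
 [ 0.00000000e+00  0.00000000e+00  0.00000000e+00  1.00000000e+00]]
{'time': 0.1, 'q': array([ 6.51352192e+01,  1.87279802e+01, -1.10871083e+01,  6.02742285e+01,
       -1.87955467e-03,  8.23114346e+01]), 'qvel': array([-0.00079731, -0.07372644,  0.09437318, -0.02307988, -0.09157115,
        0.00564279]), 'joint_efforts': array([ 1.47620092e-03, -4.44239974e+01,  2.63037425e+01,  7.92373350e-03,
       -1.16240190e-04,  2.95525098e-06]), 'tcp_pos': array([162.19127259, 524.9894561 , 230.57416672]), 'orientation': array([-1.79911234e+02, -1.00869248e-02,  1.62823778e+02]), 'contact_force': array([-0.02550231, -0.33141424, -0.40533964]), 'moment': array([ 0.012486  , -0.01215505,  0.00824669]), 'grip_force': 0.0, 'grip_width': 85.1961120463445} 18.700000000000003
```

View pics/top0.png

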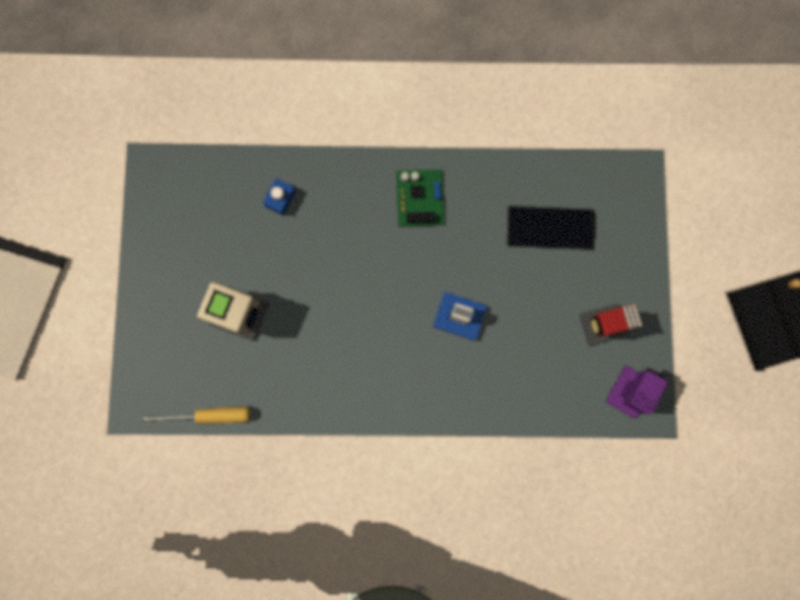

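View pics/scene0.png

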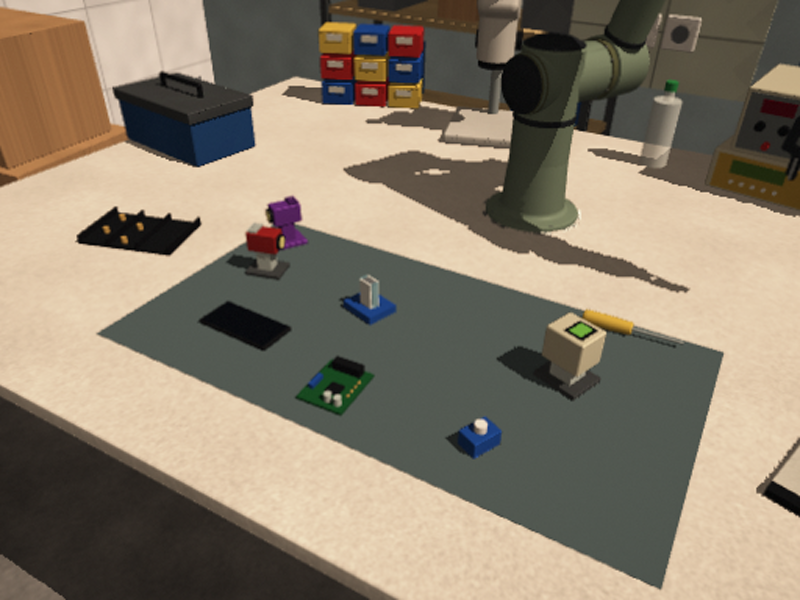

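The top view shows the detector at about (228,308) with its window toward lower right, the stand and cell at (461,315), the red lamp at (615,322) with its lens to the left, and the purple decoy at (637,391). Next I'll enlarge these.

```bash
cat > h.py <<'E'
import numpy as np, cv2
from rig import env, read_camera, order
def tiles(specs,fn):
    # specs: (img, x0, y0) 64x48 crops -> 400x300 tiles with ticks each 8 px
    T=[]
    for im,x0,y0 in specs:
        t=cv2.resize(im[y0:y0+48,x0:x0+64],(400,300),interpolation=cv2.INTER_CUBIC)
        for i in range(0,64,8):
            cv2.putText(t,str(x0+i),(int(i*6.25),10),0,.35,(255,255,255),1);cv2.line(t,(int(i*6.25),12),(int(i*6.25),18),(255,255,255),1)
        for i in range(8,48,8):
            cv2.putText(t,str(y0+i),(0,int(i*6.25)),0,.35,(255,255,255),1);cv2.line(t,(25,int(i*6.25)),(30,int(i*6.25)),(255,255,255),1)
        T.append(t)
    while len(T)<4: T.append(np.zeros_like(T[0]))
    cv2.imwrite(fn,np.vstack([np.hstack(T[:2]),np.hstack(T[2:4])]))
def ray(c,uv,z):
    n=cv2.undistortPoints(np.array([[uv]],float),c["intrinsics"],np.array(c["dist_coeffs"]))[0,0]
    E=c["extrinsics"];d=E[:3,:3]@np.array([n[0],-n[1],-1]);o=E[:3,3]
    return o+d*(z-o[2])/d[2]
def proj(c,P):
    P=np.atleast_2d(P).astype(float);E=c["extrinsics"];p=(P-E[:3,3])@E[:3,:3]*[1,-1,-1]
    return cv2.projectPoints(p.reshape(-1,1,3),np.zeros(3),np.zeros(3),c["intrinsics"],np.array(c["dist_coeffs"]))[0][:,0]
E
python3 - <<'E'
from h import *
t=read_camera("top")["img"];s=read_camera("scene")["img"]
tiles([(t,118,173),(t,264,179),(t,362,181),(s,336,195)],"pics/c1.png")
E
```

```text
(no output)
```

View pics/c1.png

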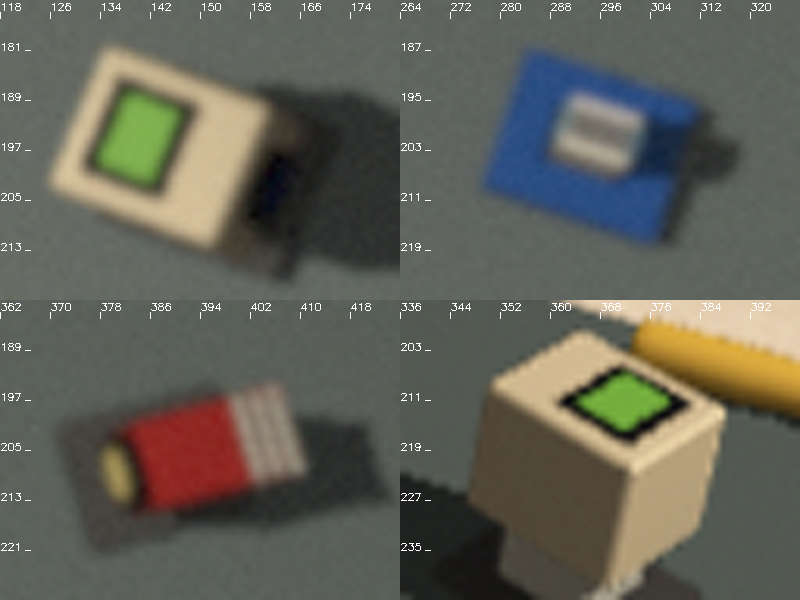

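```bash
cat > m1.py <<'E'
from h import *
c=read_camera("top")
def P(o,l,z): return [ray(c,((x+.5)/6.25-.5+o[0],(y+.5)/6.25-.5+o[1]),z)[:2] for x,y in l]
def show(n,p): p=np.array(p);print(n,np.round(p,1).tolist(),"mean",p.mean(0).round(1),[round(float(np.degrees(np.arctan2(*(p[j]-p[i])[::-1]))),1) for i,j in((0,1),(3,2),(1,2),(0,3))],[round(float(np.linalg.norm(p[j]-p[i])),1) for i,j in((0,1),(3,2),(1,2),(0,3))])
show("det",P((118,173),[(108,47),(272,103),(215,250),(50,185)],100))
show("stand",P((264,179),[(130,48),(298,103),(262,243),(84,190)],16))
show("cell",P((264,179),[(172,92),(247,110),(232,175),(152,158)],64))
o=(362,181)
show("lamp foot front, rear fins",P(o,[(57,128),(100,252)],10)+P(o,[(307,170),(280,85)],96))
show("lamp head",P(o,[(127,130),(230,100)],90)+P(o,[(307,170)],96)+P(o,[(143,212)],90))
print("lens",P(o,[(119,172)],70))
E
python3 m1.py
```

```text
det [[577.6, 283.2], [556.4, 219.4], [499.3, 238.7], [523.8, 302.6]] mean [539.3 261. ] [-108.4, -111.0, 161.3, 160.2] [67.3, 68.4, 60.3, 57.3]
stand [[578.9, -84.5], [556.2, -155.2], [497.1, -139.7], [518.6, -65.3]] mean [ 537.7 -111.2] [-107.8, -106.1, 165.3, 162.3] [74.3, 77.5, 61.1, 63.3]
cell [[554.0, -98.2], [547.0, -128.3], [520.7, -122.2], [527.2, -90.1]] mean [ 537.2 -109.7] [-103.1, -101.5, 166.8, 163.2] [31.0, 32.7, 27.0, 28.0]
lamp foot front, rear fins [[542.6, -312.7], [490.4, -329.3], [517.3, -385.1], [550.4, -375.9]] mean [ 525.2 -350.7] [-162.4, -164.6, -64.3, -82.9] [54.7, 34.4, 61.9, 63.7]
lamp head [[532.9, -317.8], [545.1, -358.4], [517.3, -385.1], [500.8, -323.0]] mean [ 524.  -346.1] [-73.2, -75.1, -136.2, -170.8] [42.4, 64.2, 38.5, 32.5]
lens [array([ 518.31632525, -320.22504913])]
```

The crops give these estimates:

| Object | Centre (mm) | Yaw |
|---|---|---|
| Detector | (539,261) | about 70.5° |
| Stand | (538,-111) | about 73° |
| Lamp | (527,-354) | about 106.5° |

First I turn the tool to the lamp's yaw, then work out the shift.

```bash
cat > d.py <<'E'
import sys
from h import *
x,y,z,w=map(float,sys.argv[1:5]);s=env.observe();p=s["tcp_pos"];a=np.radians(w)
d=np.array([x,y,z])-p
print("t",s["time"],"tcp",p.round(1),"rpy",s["orientation"].round(2),"turn",round(float(-np.radians((w-s["orientation"][2]+180)%360-180)),3),"shift(after turn)",np.round([d[0]*np.cos(a)+d[1]*np.sin(a),d[0]*np.sin(a)-d[1]*np.cos(a),-d[2]],1))
E
python3 -m inch '[[[0,0,0],0.123],[[0,0,0],0.123],[[0,0,0],0.123],[[0,0,0],0.123],[[0,0,0],0.123],[[0,0,0],0.123],[[0,0,0],0.123],[[0,0,0],0.122]]' 85
python3 d.py 527 -354 180 106.5
python3 - <<'E'
from h import *
c=read_camera("top")
for p in [(620,367),(667,374),(607,393),(634,417),(655,414)]: print([ray(c,np.array(p)/1.5625,z)[:2].round() for z in(10,90)])
E
```

```text
time: 0.92
tcp_pos: [162.4, 525.4, 231.1]
orientation: [-180.0, 0.0, 106.2]
contact_force: [0.3, -0.6, 0.1]
grip_width: 85.0
grip_force: 0.0
t 0.9167 tcp [162.4 525.4 231.1] rpy [-1.7999e+02  1.0000e-02  1.0615e+02] turn -0.006 shift(after turn) [-946.7   99.8   51.1]
[array([ 455., -378.]), array([ 452., -351.])]
[array([ 444., -456.]), array([ 442., -423.])]
[array([ 411., -355.]), array([ 412., -330.])]
[array([ 373., -398.]), array([ 376., -370.])]
[array([ 378., -433.]), array([ 381., -402.])]
```

```bash
for i in 1; do
python3 -m inch '[[[-20,3,0],0],[[-30,3,0],0],[[-30,3,0],0],[[-30,3,0],0],[[-30,3,0],0],[[-30,3,0],0],[[-30,3,0],0],[[-30,3,0],0]]' 70 >/dev/null
python3 -m inch '[[[-30,3,0],0],[[-30,3,0],0],[[-30,3,0],0],[[-30,3,0],0],[[-30,3,0],0],[[-30,3,0],0],[[-30,3,0],0],[[-30,3,0],0]]' >/dev/null
python3 -m inch '[[[-30,3,0],0],[[-30,3,0],0],[[-30,3,0],0],[[-30,3,0],0],[[-30,3,0],0],[[-30,3,0],0],[[-30,3,0],0],[[-30,3,0],0]]' >/dev/null
python3 -m inch '[[[-30,3,5],0],[[-30,3,5],0],[[-30,3,5],0],[[-30,3,5],0],[[-30,3,5],0],[[-30,3,5],0],[[-20,3,0],0],[[0,0,0],0]]'
done; python3 d.py 527 -354 130 106.5
```

```text
time: 3.63
tcp_pos: [511.1, -324.4, 200.3]
orientation: [180.0, 0.1, 106.5]
contact_force: [-0.4, 0.5, 0.9]
grip_width: 69.7
grip_force: 0.0
t 3.6333 tcp [ 511.1 -324.4  200.3] rpy [1.7999e+02 9.0000e-02 1.0647e+02] turn -0.001 shift(after turn) [-32.9   6.8  70.3]
```

```bash

python3 -m inch '[[[-16,3,20],0],[[-17,4,20],0],[[0,0,30],0],[[0,0,0],0]]'
python3 -m inch '[[[0,0,20],0],[[0,0,20],0],[[0,0,20],0],[[0,0,18],0],[[0,0,0],0],[[0,0,0],0]]'
python3 -m inch '[[[0,0,0],0],[[0,0,0],0],[[0,0,0],0],[[0,0,0],0],[[0,0,0],0],[[0,0,0],0],[[0,0,0],0],[[0,0,0],0]]' 20
python3 -m inch '[[[0,0,-5],0],[[0,0,-10],0],[[0,0,-15],0],[[0,0,-20],0],[[0,0,-20],0],[[0,0,-20],0],[[0,0,0],0],[[0,0,0],0]]'
python3 - <<'E'
from h import *
cv2.imwrite("pics/s1.png",cv2.resize(read_camera("scene")["img"][100:220,110:290],(720,480),interpolation=cv2.INTER_CUBIC))
E
python3 d.py 483.5 103.6 53 70.5
```

```text
time: 3.97
tcp_pos: [523.3, -348.0, 125.7]
orientation: [-179.7, -0.4, 106.6]
contact_force: [-1.2, 1.4, -1.8]
grip_width: 70.0
grip_force: 0.0
time: 4.47
tcp_pos: [525.6, -349.2, 53.7]
orientation: [-179.9, -0.1, 106.6]
contact_force: [-0.3, -0.1, 1.4]
grip_width: 70.3
grip_force: 0.0
time: 5.13
tcp_pos: [527.3, -350.9, 55.3]
orientation: [179.9, 0.1, 106.5]
contact_force: [-0.4, 0.9, 7.0]
grip_width: 35.4
grip_force: 59.9
time: 5.8
tcp_pos: [526.6, -350.8, 144.3]
orientation: [179.9, 0.1, 106.5]
contact_force: [0.4, 0.6, -5.3]
grip_width: 35.3
grip_force: 60.4
t 5.85 tcp [ 525.8 -350.   142.8] rpy [-1.7998e+02 -3.0000e-02  1.0650e+02] turn 0.628 shift(after turn) [ 413.5 -191.3   89.8]
```

View pics/s1.png

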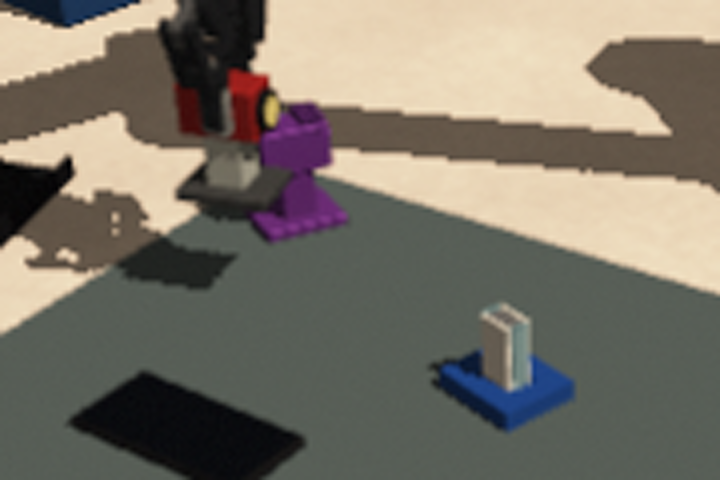

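Lamp gripped and lifted level (foot in the crop around (235,190), clear of the bench). I'll move clear of the purple lamp, then turn.

```bash

python3 -m inch '[[[10,0,0],0],[[20,0,0],0],[[20,0,-2],0],[[20,0,-3],0],[[20,0,-5],0],[[20,0,0],0],[[10,0,0],0],[[0,0,0],0]]'
python3 -m inch '[[[0,0,0],0.09],[[0,0,0],0.09],[[0,0,0],0.09],[[0,0,0],0.09],[[0,0,0],0.09],[[0,0,0],0.09],[[0,0,0],0.088],[[0,0,0],0]]'
python3 d.py 484.7 106.9 154 70.5
```

```text
time: 6.52
tcp_pos: [490.1, -232.0, 152.0]
orientation: [-179.9, -0.2, 106.6]
contact_force: [-1.0, 0.8, -4.3]
grip_width: 35.7
grip_force: 60.3
time: 7.18
tcp_pos: [491.9, -235.8, 152.5]
orientation: [-179.9, 0.0, 70.4]
contact_force: [0.1, -0.1, -3.8]
grip_width: 35.0
grip_force: 60.2
t 7.1833 tcp [ 491.9 -235.8  152.5] rpy [-1.7995e+02  1.0000e-02  7.0400e+01] turn -0.002 shift(after turn) [ 320.7 -121.2   -1.5]
```

```bash

python3 -m inch '[[[10,-4,0],0],[[20,-8,0],0],[[26,-10,0],0],[[26,-10,0],0],[[26,-10,0],0],[[26,-10,0],0],[[26,-10,0],0],[[26,-10,0],0]]' >/dev/null
python3 -m inch '[[[26,-10,0],0],[[26,-10,0],0],[[26,-10,0],0],[[26,-10,0],0],[[20,-8,0],0],[[10,-4,0],0],[[0,0,0],0],[[0,0,0],0]]'
python3 d.py 484.7 106.9 55 70.5
```

```text
time: 8.52
tcp_pos: [481.6, 108.0, 153.1]
orientation: [180.0, 0.1, 70.6]
contact_force: [-0.8, -0.4, -3.8]
grip_width: 35.1
grip_force: 60.4
t 8.5167 tcp [481.6 108.  153.1] rpy [1.800e+02 5.000e-02 7.064e+01] turn 0.003 shift(after turn) [ 0.   3.2 98.1]
```

```bash

python3 -m inch '[[[0,1,15],0],[[0,1,25],0],[[0,1,25],0],[[0,0,20],0],[[0,0,8],0],[[0,0,4],0],[[0,0,2],0],[[0,0,0],0]]'
python3 -m inch '[[[0,0,0],0],[[0,0,0],0],[[0,0,0],0],[[0,0,0],0]]'
python3 d.py 484.7 106.9 55 70.5
```

```text
time: 9.18
tcp_pos: [484.7, 106.0, 55.4]
orientation: [180.0, 0.0, 70.5]
contact_force: [0.1, -1.0, -3.9]
grip_width: 35.3
grip_force: 60.7
time: 9.52
tcp_pos: [486.0, 106.5, 55.3]
orientation: [179.9, -0.0, 70.5]
contact_force: [-0.7, -0.2, 4.5]
grip_width: 35.1
grip_force: 61.8
t 9.5167 tcp [486.  106.5  55.3] rpy [ 1.7986e+02 -1.0000e-02  7.0510e+01] turn 0.0 shift(after turn) [-0.1 -1.3  0.3]
```

Contact with the bench (force now upward). I'll release, rise, and move towards the stand out of the camera's way.

```bash

python3 -m inch '[[[0,0,0],0],[[0,0,0],0],[[0,0,0],0],[[0,0,0],0],[[0,0,0],0],[[0,0,0],0]]' 70
python3 -m inch '[[[0,0,-15],0],[[0,0,-25],0],[[0,0,-30],0],[[0,0,-30],0],[[-20,0,-20],0],[[-30,0,0],0],[[-30,0,0],0],[[-30,0,0],0]]'
python3 -m inch '[[[-30,0,0],0],[[-30,0,0],0],[[-30,0,0],0],[[-20,0,0],0],[[0,0,0],0],[[0,0,0],0]]'
python3 - <<'E'
from h import *
t=read_camera("top")["img"];s=read_camera("scene")["img"]
tiles([(t,118,173),(t,180,190),(t,264,179),(s,300,170)],"pics/c2.png")
E
```

```text
time: 10.02
tcp_pos: [484.7, 106.9, 54.2]
orientation: [-180.0, -0.0, 70.5]
contact_force: [0.1, 0.0, -0.4]
grip_width: 70.2
grip_force: 0.0
time: 10.68
tcp_pos: [447.9, 2.3, 174.9]
orientation: [179.9, -0.0, 70.6]
contact_force: [0.2, -0.9, 0.4]
grip_width: 69.9
grip_force: 0.0
time: 11.18
tcp_pos: [411.1, -101.2, 174.3]
orientation: [180.0, -0.0, 70.4]
contact_force: [-0.5, 0.5, -1.5]
grip_width: 70.1
grip_force: 0.0
```

View pics/c2.png

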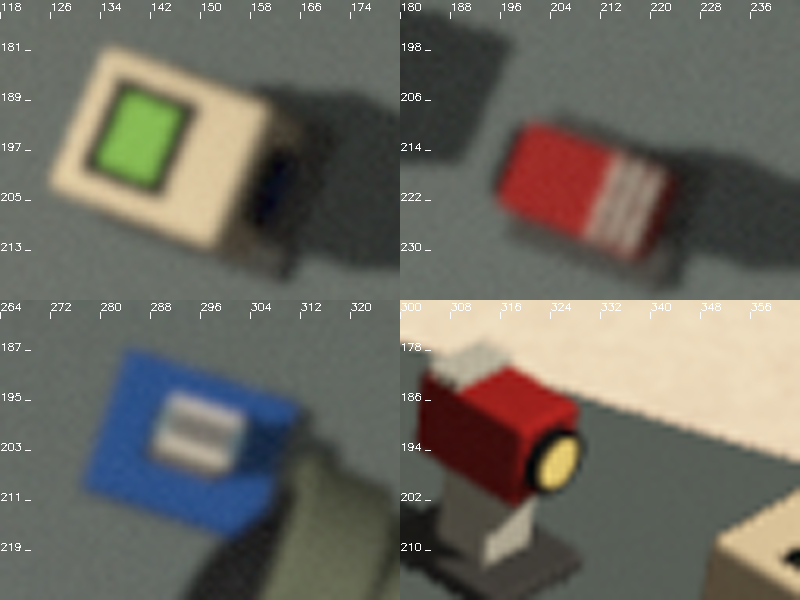

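```bash
cat >> m1.py <<'E'
print("----")
o=(180,190)
show("lamp",P(o,[(127,122)],90)+P(o,[(268,170),(237,262)],96)+P(o,[(97,208)],90))
t=c;c=read_camera("scene")
print("lens",P((300,170),[(159,163)],70))
d=P((336,195),[(180,33),(325,110),(230,170),(93,83)],100);show("det scene",d)
a=np.radians(70.5);u=np.array([np.cos(a),np.sin(a)]);
print("pred lens",np.array([539.3,261])-131*u,u)
cam=c
def box(cx,w,z): 
    a=np.radians(w);R=np.array([[np.cos(a),-np.sin(a)],[np.sin(a),np.cos(a)]])
    return [[*(np.array(cx)+R@np.array(q)),z] for q in((-35,30),(-35,-30),(35,-30),(35,30))]
E
python3 m1.py | sed -n '/----/,$p'
```

```text
----
lamp [[509.6, 126.0], [491.0, 70.4], [455.5, 81.5], [476.1, 136.6]] mean [483.  103.6] [-108.5, -110.5, 162.6, 162.4] [58.6, 58.8, 37.2, 35.1]
lens [array([498.96390132, 137.4971912 ])]
det scene [[508.8, 240.7], [529.7, 303.1], [583.6, 283.5], [557.9, 222.7]] mean [545.  262.5] [71.5, 67.1, -20.1, -20.2] [65.8, 66.0, 57.4, 52.3]
pred lens [495.57130144 137.51396467] [0.33380686 0.94264149]
```

The lamp stands 167 mm from the detector's centre, in line within about 1 mm and square. Now the cell.

```bash
python3 -m inch '[[[0,0,0],-0.03],[[0,0,0],-0.022],[[0,0,0],0],[[0,0,0],0]]' 50; python3 d.py 538.5 -111 100 73.4
```

```text
time: 11.72
tcp_pos: [411.5, -100.1, 174.2]
orientation: [-180.0, -0.0, 73.5]
contact_force: [-0.5, 0.4, -0.5]
grip_width: 49.8
grip_force: 0.0
t 11.7167 tcp [ 411.5 -100.1  174.2] rpy [-179.99   -0.     73.54] turn 0.002 shift(after turn) [ 25.8 124.9  74.2]
```

```bash

python3 -m inch '[[[2,12,0],0],[[4,20,0],0],[[4,22,10],0],[[4,22,15],0],[[4,22,20],0],[[4,17,20],0],[[4,10,9],0],[[0,0,0],0]]'
python3 -m inch '[[[0,0,0],0],[[0,0,0],0],[[0,0,0],0]]'
python3 d.py 538.5 -111 32 73.4
python3 - <<'E'
from h import *
s=read_camera("scene")["img"];t=read_camera("top")["img"]
k=lambda i:cv2.resize(i,(400,400),interpolation=cv2.INTER_CUBIC)
cv2.imwrite("pics/s2.png",np.hstack([k(s[130:220,190:280]),k(t[160:250,250:340])]))
E
```

```text
time: 12.38
tcp_pos: [539.1, -110.5, 97.8]
orientation: [-179.9, -0.0, 73.5]
contact_force: [-0.2, 0.3, 0.3]
grip_width: 49.7
grip_force: 0.0
time: 12.63
tcp_pos: [538.3, -111.2, 101.3]
orientation: [180.0, 0.0, 73.5]
contact_force: [-0.8, -0.7, -0.4]
grip_width: 50.3
grip_force: 0.0
t 12.6333 tcp [ 538.3 -111.2  101.3] rpy [1.7995e+02 1.0000e-02 7.3490e+01] turn 0.002 shift(after turn) [ 0.2  0.1 69.3]
```

View pics/s2.png

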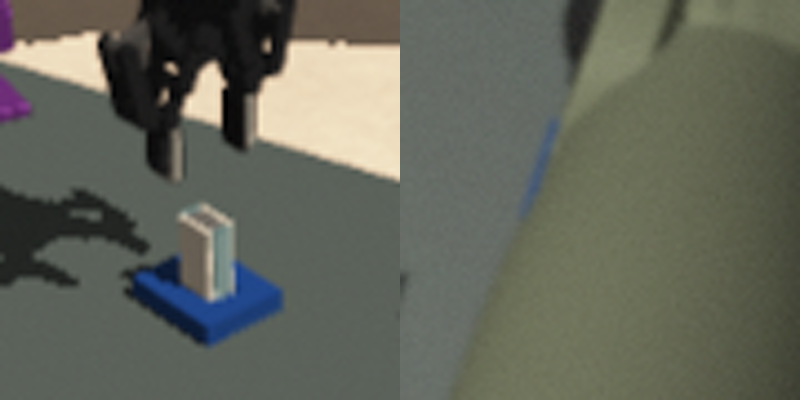

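The fingers (tips at about (170,175) and (240,145)) straddle the cell at (207,215) with frosted faces to both sides. Descend and grip.

```bash

python3 -m inch '[[[0,0,12],0],[[0,0,15],0],[[0,0,15],0],[[0,0,15],0],[[0,0,8],0],[[0,0,4],0],[[0,0,0],0],[[0,0,0],0]]'
python3 -m inch '[[[0,0,0],0],[[0,0,0],0],[[0,0,0],0],[[0,0,0],0],[[0,0,0],0],[[0,0,0],0],[[0,0,0],0],[[0,0,0],0]]' 8
python3 d.py 538.5 -111 32 73.4
```

```text
time: 13.4
tcp_pos: [538.9, -111.3, 31.9]
orientation: [180.0, 0.0, 73.5]
contact_force: [0.9, 0.8, 1.5]
grip_width: 50.0
grip_force: 0.0
time: 14.07
tcp_pos: [539.4, -111.4, 32.2]
orientation: [179.9, 0.0, 73.5]
contact_force: [-0.6, 0.3, 5.3]
grip_width: 19.2
grip_force: 59.2
t 14.0667 tcp [ 539.4 -111.4   32.2] rpy [1.799e+02 1.000e-02 7.350e+01] turn 0.002 shift(after turn) [ 0.2 -0.9  0.2]
```

```bash

python3 -m inch '[[[0,0,-5],0],[[0,0,-8],0],[[0,0,-12],0],[[0,0,-15],0],[[0,0,-20],0],[[0,0,-25],0],[[0,0,-25],0],[[0,0,-20],0]]'
python3 -m inch '[[[0,0,-10],0.03],[[0,0,0],0.022],[[0,0,0],0],[[0,0,0],0]]'
python3 d.py 510.6 179.9 172 70.5
```

```text
time: 14.73
tcp_pos: [538.6, -111.2, 163.5]
orientation: [179.9, 0.0, 73.5]
contact_force: [0.1, -0.7, -0.4]
grip_width: 18.9
grip_force: 59.0
time: 15.07
tcp_pos: [537.8, -110.9, 170.5]
orientation: [-179.9, 0.0, 70.5]
contact_force: [0.3, -0.2, -0.1]
grip_width: 18.9
grip_force: 59.0
t 15.0667 tcp [ 537.8 -110.9  170.5] rpy [-179.91    0.     70.55] turn 0.001 shift(after turn) [ 265.  -122.7   -1.5]
```

```bash

python3 -m inch '[[[10,-5,0],0],[[20,-9,0],0],[[25,-12,0],0],[[25,-12,0],0],[[25,-12,0],0],[[25,-11,0],0],[[25,-11,0],0],[[25,-11,0],0]]' >/dev/null
python3 -m inch '[[[25,-11,0],0],[[25,-11,0],0],[[20,-10,0],0],[[10,-5,0],0],[[5,-3,0],0],[[0,0,0],0],[[0,0,0],0],[[0,0,0],0]]'
python3 d.py 510.6 179.9 68 70.5
python3 - <<'E'
from h import *
s=read_camera("scene")["img"]
cv2.imwrite("pics/s3.png",cv2.resize(s[90:260,290:420],(520,600)[:1]+(600,),interpolation=cv2.INTER_CUBIC))
E
```

```text
time: 16.4
tcp_pos: [511.0, 178.6, 171.1]
orientation: [-180.0, 0.0, 70.4]
contact_force: [-0.0, -0.0, -0.7]
grip_width: 19.4
grip_force: 59.0
t 16.4 tcp [511.  178.6 171.1] rpy [-1.7999e+02  4.0000e-02  7.0440e+01] turn -0.001 shift(after turn) [  1.   -0.8 103.1]
```

View pics/s3.png

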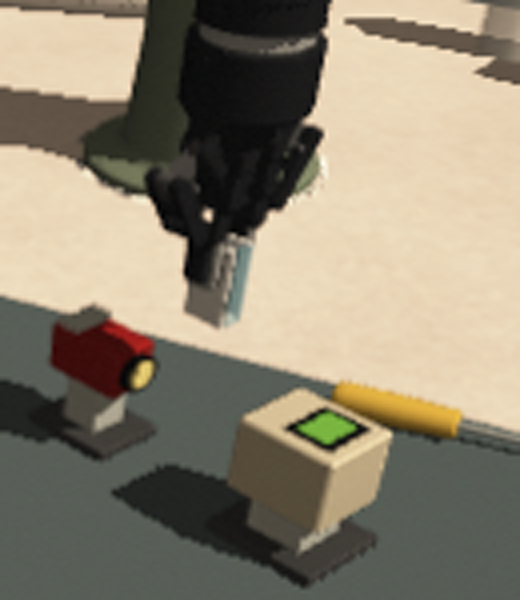

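The cell hangs upright above the gap between lamp lens (140,374) and detector. Lower it.

```bash

python3 -m inch '[[[1,-1,10],0],[[0,0,15],0],[[0,0,15],0],[[0,0,15],0],[[0,0,15],0],[[0,0,15],0],[[0,0,10],0],[[0,0,5],0]]'
python3 -m inch '[[[0,0,3],0],[[0,0,0],0],[[0,0,0],0],[[0,0,0],0],[[0,0,0],0],[[0,0,0],0]]'
python3 d.py 510.6 179.9 68 70.5
python3 - <<'E'
from h import *
s=read_camera("scene")["img"];t=read_camera("top")["img"]
k=lambda i:cv2.resize(i,(400,500),interpolation=cv2.INTER_CUBIC)
cv2.imwrite("pics/s4.png",np.hstack([k(s[150:250,305:385]),k(t[160:260,140:220])]))
E
```

```text
time: 17.12
tcp_pos: [509.3, 180.2, 69.4]
orientation: [-179.9, 0.1, 70.5]
contact_force: [-0.2, -0.4, 0.1]
grip_width: 19.1
grip_force: 59.0
time: 17.62
tcp_pos: [510.8, 181.1, 68.9]
orientation: [179.9, -0.0, 70.5]
contact_force: [-0.3, 0.5, -0.2]
grip_width: 18.8
grip_force: 59.0
t 17.6167 tcp [510.8 181.1  68.9] rpy [ 1.7995e+02 -3.0000e-02  7.0520e+01] turn 0.0 shift(after turn) [-1.2  0.2  0.9]
```

View pics/s4.png

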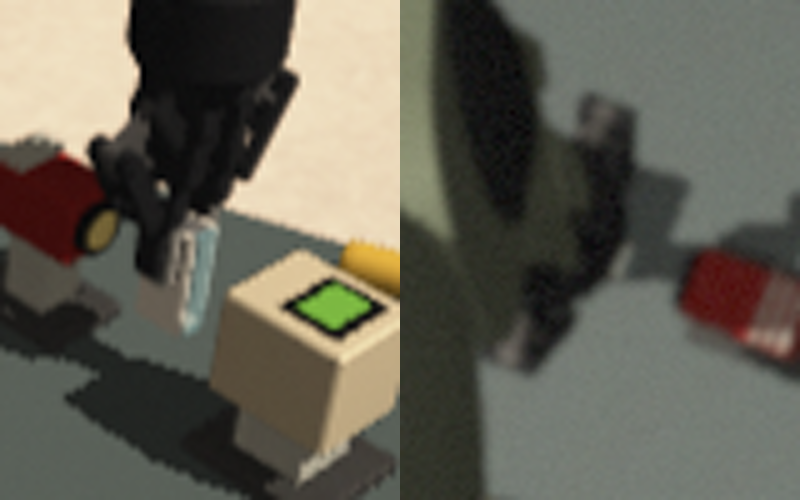

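```bash
python3 - <<'E'
from h import *
c=read_camera("scene");a=np.radians(70.5);R=np.array([[np.cos(a),-np.sin(a)],[np.sin(a),np.cos(a)]])
for z in(40,100):
  for q in((14,-10),(14,10),(-14,-10),(16,-7),(16,7)):
    print(q,z,((proj(c,[*(R@q+[510.7,180.5]),z])[0]-[305,150])*5).round())
E
```

```text
(14, -10) 40 [172. 332.]
(14, 10) 40 [197. 317.]
(-14, -10) 40 [130. 307.]
(16, -7) 40 [179. 332.]
(16, 7) 40 [196. 321.]
(14, -10) 100 [187. 235.]
(14, 10) 100 [213. 220.]
(-14, -10) 100 [143. 210.]
(16, -7) 100 [194. 235.]
(16, 7) 100 [212. 224.]
```

The cell's outline matches the predicted upright pose to about 1 px. Handing in.

```bash
python3 -c "
from rig import order;print(order.finish_job())"
```

```text
the job is handed in; nothing more can be done
None
```

I handed the job in at about 18 s, no verdict returned: by camera the lamp stands released and in line about 90 mm from the detector window, and the cell is held upright by its frosted faces mid-beam.

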